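# Index the vial feeder by one turn of its hand wheel

### The arm

A 6-joint arm with a two-finger parallel gripper is mounted at the origin on the work surface. World frame = base frame: x ahead of the robot, y to its left, z up, the work surface at z = 0. Lengths are in mm, angles in degrees, forces in N, time in s.
With the tool pointing down it reaches from about 350 to 975 mm from the base axis. Payload 17.4 kg.
Tool frame: the origin (TCP) lies between the finger pads; the fingertips stand 19 mm ahead of it and the grasp point (between the pads) is the TCP; z points along the fingers, y is the line along which they close (so a half turn about z gives the same grasp; the last joint's range is limited). The gripper opens to 85 mm and grips with 20 to 120 N. Pads are 22 mm wide; open, the fingers measure 114 mm over their backs; the gripper's body (76 mm by 85 mm) begins 54 mm behind the grasp point. The pads swing forward as they close: fully open they stand 13 mm farther back than shut.
Start: joints at [-78.426, 6.646, 82.598, -0, 90.757, -2.166], TCP at [160.308, -655.693, 250.303] pointing down, gripper open.
Joint ranges: [-162.19, 162.19], [-47.58, 125.68], [4.15, 143.07], [-65.23, 245.23], [0.69, 171.88], [-170.13, 170.13]. Speed limits (degrees/s): [108.29, 108.29, 127.2, 180, 180, 180].

### API

Orientations are given as a 3x3 rotation matrix whose columns are the frame's x, y, z axes.
In Python, from rig import sense, grab_frame, sign_off, outline_of, mark_of gives the robot as it stands.
- The arm moves only by the tool arm_command, never from a script. Its argument "commands" is a list of rows, each a list of 5 numbers: the finger opening in m, from 0 to 0.0854, then the shift along the world's x, y, z in m, then the turn about the world's z in rad. In form: [[gripper, x, y, z, yaw], ...]. A call has 1 to 12 rows; each row shifts and turns the commanded pose from where the row before left it; what a row does not reach is not made up. A row lasts 1/12 s, in which the tool goes at most 41.7 mm and 7.16 degrees, less where a joint would pass 70% of its speed; a pose out of reach is approached as far as the arm can. A call is refused whole if a number of a shift passes 0.0417 or a number of a turn 0.125, either way. A call with a gripper value outside its range is refused whole. The fingers move at their own pace and stop on an object; "newtons" is the grip in N (left out, the last holds). Time passes only in rows, so rows that do not move let the fingers close. It gives the time, the measured TCP pose, the force, the opening and the grip force at its end, in the units of the state.
- sense(): the state, without advancing time (a new reading comes with each control period).
- grab_frame(name): name is "side" or "top"; returns a dict with "pixels" (420x560x3 uint8, red, green, blue), "K" (3x3 intrinsics, pixels), "origin" and "rotation" of the camera in the world. Camera axes: x right, y down, z forward; pixel columns grow to the right and rows downward; lengths in mm; the calibration is good to about 2 mm. A picture is of the moment at which its call begins. There is no depth.
- sign_off(): hands the job in; it is judged then, once.
Trained networks look in the newest picture that a camera, given by its name, has taken for a name from the list of things; names that differ only in an ending like _2 or _b are one class to them, and where a whole thing is asked for, a point or a joint stands for the part that bears it (a point fixed in the world has none). Each returns a list of dicts, best first, with "p" (0 to 1); they miss things now and then, are a little off and sometimes report something else, mostly with a low value. They report only what shows in the picture. A call takes as long as a camera call.
- outline_of(thing, camera): "region" (420x560 bool, what is visible of it) and "position" ([column, row] in pixels, amid what is visible of it).
- mark_of(thing, camera): "position" ([column, row] in pixels: a listed point, or the origin of a listed thing).
The state is a dict: "clock": time; "joint_pos": joint angles; "qvel": joint speeds; "effort": joint torques, N m; "eef_pos": TCP position; "orientation": TCP orientation; "contact_force": force on the tool from outside, world axes, zero at the start; "wrist_torque": the same for the moment, N m; "grip_width": opening from 0.0 (shut) to 1.0 (fully open); "gripper_force": force on a finger pad.
Only numpy, scipy, OpenCV 4.12 (cv2) and the standard library are available. Lean on these libraries where they do the work, as an engineer would, in place of code of your own. Each camera call takes 0.05 s, during which the arm holds its last target. There are 200 camera calls.

### The job

Bring the next vial under the filling needle: with the fingertips, push the vial feeder's hand wheel round clockwise (seen from above) by its upright red handle through exactly one full turn, so that the handle comes back to where it started, then leave it. Push the handle gently rather than squeezing it, do not turn the wheel backwards or well past the one turn, do not touch the vial carrier, and leave the beaker, the jar and the bottle standing where they are.

Things in the scene. Friction and masses are not known exactly. Their poses are not given: they have to be found in the camera images.
- wheel (a joint): Turn of the hand wheel, rad. 0 at the start of every run, grows clockwise seen from above; one full turn is 6.283. No detent, no stop within a turn and a half. It stays where it is left (dry friction 0.12 N m plus slight drag of 0.05 N m per rad/s: 2 to 3 N at the handle) and does not coast.
- hub (a point): Centre of the hand wheel on its vertical axis, at the height of the rim's centreline (92 mm above the bench). The wheel is a black ring of 65 mm centreline radius, 16 mm thick (rim top at 100 mm), with three 12 mm aluminium spokes and a hub that reaches up to 106 mm. Its orientation turns with the wheel.
- handle: Upright red spinner handle standing on the rim where one spoke meets it, 65 mm from the wheel's axis; round, 18 to 21 mm in diameter, from 104 to 153 mm above the bench, free to spin about its own axis. Origin on its axis, 126 mm above the bench. It takes 15 N at most, squeezed or shoved (both sides of a pinch add up), so meet it and push it at about 50 mm/s. At the start it may stand at any point of the circle.
- feeder: Fixed vial feeder: white gearbox 120 x 120 x 64 mm under the wheel, and a track 90 mm wide running from it along the feeder's +y out to y = 372 mm. A filling needle hangs over the track at y = 245 mm from a 14 mm post at x = 60 mm, y = 245 mm, with a blue arm up to 134 mm high. Origin on the bench under the wheel's axis; z up.
- vial_carrier: White block 46 x 156 x 22 mm with five 22 mm vials at 30 mm pitch along the track, tops of the vials 88 mm above the bench. Origin at the centre of its underside, 26 mm above the bench, at feeder y = 215 mm at the start. The wheel's screw drives it 30 mm along feeder +y per clockwise turn, one vial place. Not to be touched.
- beaker: Empty glass beaker, 68 mm in diameter, 90 mm high, standing loose on the bench near the feeder. Origin at the centre of its underside, z up. Leave it alone.
- jar: Amber jar, 60 mm in diameter, 85 mm high, standing loose near the feeder. Origin at the centre of its underside, z up. Leave it alone.
- reagent: White bottle with blue cap, 60 mm in diameter, 135 mm high, standing loose near the feeder. Origin at the centre of its underside, z up. Leave it alone.

How it is judged:
By the outcome, as a careful person would: the job done as asked, in the order asked, and still so for the second after the job is handed in, with the robot touching nothing.
It also fails if it takes over 58 s, if anything falls off the work surface, if the arm or the gripper's body presses on something with over 40 N, if the wrist force passes 120 N, or if a joint passes its speed limit or range.

## Working session

There is one attempt and no reset: what is moved stays moved. The work goes in short steps, Python scripts to look and compute and a tool call to move; the robot and the scene stay as the last step left them, time stands still between calls to the robot, and variables do not carry over. Pictures are saved under pics/ and viewed, at most 10 in all, crops included, and the job is handed in when it is done.

Besides the shell and the picture viewer there is one more tool, called after "Emit:" as name(argument=value, ...) on one line, values as JSON. arm_command: Moves the arm, as the interface text tells. Its arguments: {"type":"object","properties":{"commands":{"type":"array"},"newtons":{"type":"number"}},"required":["commands"]}

```bash
mkdir -p pics
cat > h.py <<'E'
import numpy as np, cv2
from rig import sense, grab_frame, sign_off, outline_of, mark_of
def ray(f,p):
    K=np.array(f["K"]);d=np.array(f["rotation"])@np.linalg.inv(K)@[p[0],p[1],1.];return np.array(f["origin"],float),d/np.linalg.norm(d)
def atz(f,p,z):
    o,d=ray(f,p);return o+d*(z-o[2])/d[2]
E
python3 - <<'E'
from h import *
np.set_printoptions(precision=1,suppress=True)
Z=dict(hub=92,handle=126,feeder=0,vial_carrier=26,beaker=0,jar=0,reagent=0)
ims=[]
for c in("top","side"):
    f=grab_frame(c);ims.append(f["pixels"]);print(c,np.array(f["origin"]),np.array(f["rotation"]).ravel())
    cv2.imwrite(f"pics/{c}0.png",f["pixels"][:,:,::-1])
    for n,z in Z.items():
        for m in mark_of(n,c)[:2]: print(n,round(m["p"],2),np.array(m["position"]),atz(f,m["position"],z))
s=sense();print(s["clock"],s["eef_pos"],np.array(s["orientation"]),s["contact_force"],s["grip_width"])
E
```

```text
top [ 315.5  -60.8 1045.7] [-0.  -1.   0.2 -1.   0.  -0.   0.  -0.2 -1. ]
hub 0.57 [341.  196.4] [ 552.4 -178.2   92. ]
handle 0.53 [311.9 174.8] [ 585.  -124.2  126. ]
feeder 0.76 [334.1 207.8] [ 552.2 -174.6    0. ]
vial_carrier 0.83 [227.9 222.2] [523.2  35.2  26. ]
beaker 0.9 [266.2 280. ] [412.  -35.9   0. ]
jar 0.69 [249.8 158.5] [659.7  -7.7   0. ]
reagent 0.69 [410.4 196. ] [ 572.4 -329.1    0. ]
side [444.3 694.7 554.5] [-1.  -0.   0.1 -0.1  0.5 -0.9 -0.  -0.9 -0.5]
hub 0.59 [261.5 186.3] [ 545.3 -169.    92. ]
handle 0.74 [238.5 182.7] [ 587.2 -119.9  126. ]
feeder 0.64 [261.6 218.8] [ 549.7 -180.8    0. ]
vial_carrier 0.85 [266.7 266.9] [518.7  29.8  26. ]
beaker 0.69 [319.5 260.3] [417.8 -28.7   0. ]
jar 0.78 [201.3 266.5] [653.1   1.4   0. ]
reagent 0.85 [257.9 187. ] [ 574.5 -336.6    0. ]
reagent 0.28 [202.7 264.9] [651.4  -3.9   0. ]
0.8 [ 160.3 -655.7  250.3] [[ 1.   0.2  0. ]
 [ 0.2 -1.   0. ]
 [ 0.  -0.  -1. ]] [-1.   0.2  0.5] 0.9980480557908372
```

View pics/top0.png

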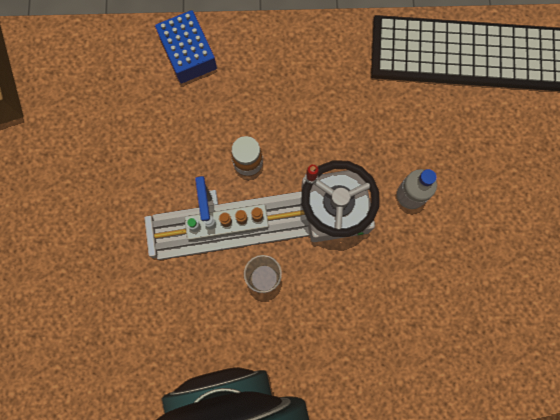

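View pics/side0.png

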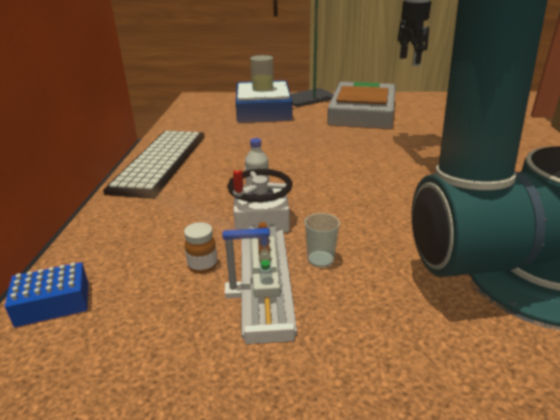

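The top view shows the wheel hub near (340,197), with the red handle at its upper left (312,174). The jar is at (247,155), the bottle at (415,190) and the beaker at (263,275). The side view agrees. Next I'll refine the hub and handle positions by fitting the rim.

```bash
cat >> h.py <<'E'
def red(f,c=None):
    p=f["pixels"].astype(int);m=(p[...,0]>110)&(p[...,1]<60)&(p[...,2]<60)
    m[:,:220]=0;m[:150]=0;m[300:]=0;m[:,420:]=0
    n,l,st,ce=cv2.connectedComponentsWithStats(m.astype(np.uint8))
    i=1+np.argmax(st[1:,4]);return ce[i],st[i]
E
python3 - <<'E'
from h import *
np.set_printoptions(precision=1,suppress=True)
for c in("top","side"):
    f=grab_frame(c);p=f["pixels"].astype(int)
    o=outline_of("wheel",c)[0];print(c,o["p"],o["region"].sum())
    m=(o["region"]&(p.max(2)<70)).astype(np.uint8)
    ys,xs=np.nonzero(m);h=cv2.convexHull(np.c_[xs,ys].astype(np.int32))[:,0]
    w=np.array([atz(f,q,92)[:2] for q in h])
    print("circle",cv2.minEnclosingCircle(w.astype(np.float32)),cv2.fitEllipse(w.astype(np.float32)))
    try:
        ce,st=red(f);print("red",ce,st,atz(f,ce,128))
    except Exception as e: print(e)
E
```

```text
Traceback (most recent call last):
IndexError: list index out of range
```

```bash
cat > m.py <<'E'
from h import *
np.set_printoptions(precision=1,suppress=True)
for c in("top","side"):
    f=grab_frame(c);p=f["pixels"].astype(int)
    m=(p.max(2)<60).astype(np.uint8);n=np.zeros_like(m)
    if c=="top": n[150:245,295:390]=1
    else: n[165:205,222:300]=1
    m*=n;_,l,st,_=cv2.connectedComponentsWithStats(m);i=1+np.argmax(st[1:,4]);print(c,st[i])
    ys,xs=np.nonzero(l==i);h=cv2.convexHull(np.c_[xs,ys].astype(np.int32))[:,0]
    w=np.array([atz(f,q,92)[:2] for q in h]).astype(np.float32)
    print("circle",cv2.minEnclosingCircle(w),cv2.fitEllipse(w))
    ce,st=red(f);print("red",ce,st,atz(f,ce,128))
E
python3 m.py
```

```text
top [ 301  161   78   76 1606]
circle ((548.9833374023438, -176.71499633789062), 73.07218170166016) ((549.2515869140625, -175.93617248535156), (143.12649536132812, 144.43280029296875), 80.29257202148438)
red [312.3 169.4] [307 165  11   9  50] [ 594.4 -125.2  128. ]
side [238 170  53  31 434]
circle ((551.436279296875, -179.17620849609375), 73.7939224243164) ((549.9445190429688, -178.75233459472656), (136.5780792236328, 147.87696838378906), 4.098396301269531)
red [236.8 173.6] [233 171   9   6  33] [ 596.  -157.9  128. ]
```

Emit:
arm_command(commands=[[0, 0.0158, 0.0226, 0, 0], [0, 0.0158, 0.0226, 0, 0], [0, 0.0158, 0.0226, 0, 0], [0, 0.0158, 0.0226, 0, 0], [0, 0.0158, 0.0226, 0, 0], [0, 0.0158, 0.0226, 0, 0], [0, 0.0158, 0.0226, 0, 0], [0, 0.0158, 0.0226, 0, 0], [0, 0.0158, 0.0226, 0, 0], [0, 0.0158, 0.0226, 0, 0], [0, 0.0158, 0.0226, 0, 0], [0, 0.0158, 0.0226, 0, 0]], newtons=20)

```text
clock: 2.0
eef_pos: [350.5, -383.3, 250.5]
orientation: [[0.971, 0.237, 0.0], [0.237, -0.971, -0.0], [0.0, 0.0, -1.0]]
contact_force: [0.0, -0.1, -0.0]
grip_width: 0.001
gripper_force: 0.0
```

Emit:
arm_command(commands=[[0, 0.0158, 0.0226, 0, 0], [0, 0.0158, 0.0226, 0, 0], [0, 0.0158, 0.0226, 0, 0], [0, 0.0158, 0.0226, 0, 0], [0, 0.0158, 0.0226, 0, 0], [0, 0.0158, 0.0226, 0, 0], [0, 0.0158, 0.0226, 0, 0], [0, 0.0158, 0.0226, 0, 0], [0, 0.0158, 0.0226, 0, 0], [0, 0.0158, 0.0226, 0, 0], [0, 0.0158, 0.0226, 0, 0], [0, 0, 0, 0, 0]])

```text
clock: 3.0
eef_pos: [525.4, -132.8, 250.2]
orientation: [[0.971, 0.24, 0.0], [0.24, -0.971, 0.001], [0.001, -0.001, -1.0]]
contact_force: [-0.1, -0.4, -0.1]
grip_width: -0.002
gripper_force: 0.0
```

Emit:
arm_command(commands=[[0, 0.008, 0.011, 0, 0], [0, 0.008, 0.011, 0, 0], [0, 0, 0, -0.014, 0], [0, 0, 0, -0.014, 0], [0, 0, 0, -0.014, 0], [0, 0, 0, -0.014, 0], [0, 0, 0, -0.014, 0], [0, 0, 0, -0.014, 0], [0, 0, 0, -0.014, 0], [0, 0, 0, -0.012, 0], [0, 0, 0, -0.005, 0], [0, 0, 0, 0, 0]])

```text
clock: 4.0
eef_pos: [539.2, -113.8, 133.8]
orientation: [[0.971, 0.237, -0.002], [0.237, -0.971, 0.0], [-0.002, -0.001, -1.0]]
contact_force: [-0.2, 0.2, 0.9]
grip_width: -0.001
gripper_force: 0.0
```

Run:
```python
from h import *
f=grab_frame("side");g=grab_frame("top")
a=cv2.resize(f["pixels"][130:300,180:340],(400,425));b=cv2.resize(g["pixels"][120:290,240:400],(400,425))
cv2.imwrite("pics/a1.png",np.hstack([a,b])[:,:,::-1]);s=sense();print(s["eef_pos"],s["contact_force"],s["joint_pos"],s["clock"])
c=np.array([549.5,-177]);P=c
o=[]
for a in range(98,-330,-4): 
    p=c+65*np.array([np.cos(np.radians(a)),np.sin(np.radians(a))]);o.append(p)
o=np.array(o);d=np.round(np.diff(o,axis=0)*10)/10
for i in range(0,len(d),12): print(98-4*i,o[i].round(1),d[i:i+12].tolist())
```

```text
[ 539.89159506 -113.96474131  135.66735102] [ 0.41245507 -0.02633755  0.26945324] [-1.45685216e+01 -5.66587790e+00  1.05743619e+02  5.53984954e-04
  7.99014732e+01  6.16941973e+01] 4.1
98 [ 540.5 -112.6] [[4.5, 0.5], [4.5, 0.2], [4.5, -0.2], [4.5, -0.5], [4.5, -0.8], [4.4, -1.1], [4.3, -1.4], [4.2, -1.7], [4.1, -2.0], [3.9, -2.3], [3.8, -2.5], [3.6, -2.8]]
50 [ 591.3 -127.2] [[3.4, -3.0], [3.2, -3.3], [2.9, -3.5], [2.7, -3.7], [2.4, -3.8], [2.1, -4.0], [1.8, -4.1], [1.6, -4.3], [1.3, -4.4], [0.9, -4.4], [0.6, -4.5], [0.3, -4.5]]
2 [ 614.5 -174.7] [[0.0, -4.5], [-0.3, -4.5], [-0.6, -4.5], [-0.9, -4.4], [-1.3, -4.4], [-1.6, -4.3], [-1.8, -4.1], [-2.1, -4.0], [-2.4, -3.8], [-2.7, -3.7], [-2.9, -3.5], [-3.2, -3.3]]
-46 [ 594.7 -223.8] [[-3.4, -3.0], [-3.6, -2.8], [-3.8, -2.5], [-3.9, -2.3], [-4.1, -2.0], [-4.2, -1.7], [-4.3, -1.4], [-4.4, -1.1], [-4.5, -0.8], [-4.5, -0.5], [-4.5, -0.2], [-4.5, 0.2]]
-94 [ 545.  -241.8] [[-4.5, 0.5], [-4.5, 0.8], [-4.4, 1.1], [-4.3, 1.4], [-4.2, 1.7], [-4.1, 2.0], [-3.9, 2.3], [-3.8, 2.5], [-3.6, 2.8], [-3.4, 3.0], [-3.2, 3.3], [-2.9, 3.5]]
-142 [ 498.3 -217. ] [[-2.7, 3.7], [-2.4, 3.8], [-2.1, 4.0], [-1.8, 4.1], [-1.6, 4.3], [-1.3, 4.4], [-0.9, 4.4], [-0.6, 4.5], [-0.3, 4.5], [0.0, 4.5], [0.3, 4.5], [0.6, 4.5]]
-190 [ 485.5 -165.7] [[0.9, 4.4], [1.3, 4.4], [1.6, 4.3], [1.8, 4.1], [2.1, 4.0], [2.4, 3.8], [2.7, 3.7], [2.9, 3.5], [3.2, 3.3], [3.4, 3.0], [3.6, 2.8], [3.8, 2.5]]
-238 [ 515.1 -121.9] [[3.9, 2.3], [4.1, 2.0], [4.2, 1.7], [4.3, 1.4], [4.4, 1.1], [4.5, 0.8], [4.5, 0.5], [4.5, 0.2], [4.5, -0.2], [4.5, -0.5], [4.5, -0.8], [4.4, -1.1]]
-286 [ 567.4 -114.5] [[4.3, -1.4], [4.2, -1.7], [4.1, -2.0], [3.9, -2.3], [3.8, -2.5], [3.6, -2.8], [3.4, -3.0], [3.2, -3.3], [2.9, -3.5], [2.7, -3.7]]
```

View pics/a1.png

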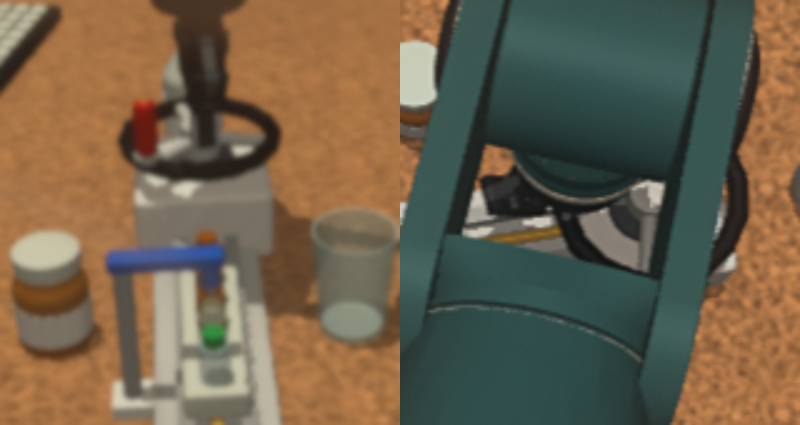

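The crop shows the shut fingertips just above the rim, with the red handle clear of them on the clockwise side. I'll start pushing.

Emit:
arm_command(commands=[[0, 0.0045, 0.0005, 0, 0], [0, 0.0045, 0.0002, 0, 0], [0, 0.0045, -0.0002, 0, 0], [0, 0.0045, -0.0005, 0, 0], [0, 0.0045, -0.0008, 0, 0], [0, 0.0044, -0.0011, 0, 0], [0, 0.0043, -0.0014, 0, 0], [0, 0.0042, -0.0017, 0, 0]])

```text
clock: 4.77
eef_pos: [575.5, -119.0, 135.3]
orientation: [[0.971, 0.238, -0.0], [0.238, -0.971, 0.0], [-0.0, -0.0, -1.0]]
contact_force: [-3.0, -0.3, 0.8]
grip_width: 0.0
gripper_force: 1.5
```

Emit:
arm_command(commands=[[0, 0.0041, -0.002, 0, 0], [0, 0.0039, -0.0023, 0, 0], [0, 0.0038, -0.0025, 0, 0], [0, 0.0036, -0.0028, 0, 0]])

```text
clock: 5.1
eef_pos: [590.9, -128.7, 135.2]
orientation: [[0.971, 0.237, -0.0], [0.237, -0.971, 0.0], [-0.0, -0.0, -1.0]]
contact_force: [-1.9, 1.7, 0.4]
grip_width: -0.0
gripper_force: 1.4
```

Emit:
arm_command(commands=[[0, 0.0034, -0.003, 0, 0], [0, 0.0032, -0.0033, 0, 0], [0, 0.0029, -0.0035, 0, 0], [0, 0.0027, -0.0037, 0, 0], [0, 0.0024, -0.0038, 0, 0], [0, 0.0021, -0.004, 0, 0], [0, 0.0018, -0.0041, 0, 0], [0, 0.0016, -0.0043, 0, 0], [0, 0.0013, -0.0044, 0, 0], [0, 0.0009, -0.0044, 0, 0], [0, 0.0006, -0.0045, 0, 0], [0, 0.0003, -0.0045, 0, 0]])

```text
clock: 6.1
eef_pos: [613.8, -176.4, 135.3]
orientation: [[0.971, 0.237, 0.0], [0.237, -0.971, 0.0], [0.0, -0.0, -1.0]]
contact_force: [-0.0, 4.4, -0.8]
grip_width: -0.004
gripper_force: 1.4
```

Run:
```python
from h import *
f=grab_frame("side");a=cv2.resize(f["pixels"][130:300,180:340],(400,425))
cv2.imwrite("pics/a2.png",a[:,:,::-1])
```

```text
(no output)
```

View pics/a2.png

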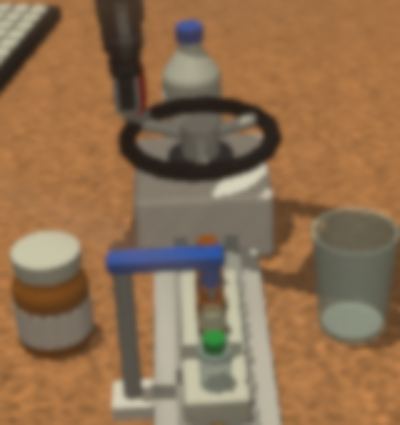

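The wheel is turning: the handle (thin red edge at about (143,85) in the crop) is now behind the finger, and a spoke sits at the handle. I'll continue.

Emit:
arm_command(commands=[[0, 0, -0.0045, 0, 0], [0, -0.0003, -0.0045, 0, 0], [0, -0.0006, -0.0045, 0, 0], [0, -0.0009, -0.0044, 0, 0], [0, -0.0013, -0.0044, 0, 0], [0, -0.0016, -0.0043, 0, 0], [0, -0.0018, -0.0041, 0, 0], [0, -0.0021, -0.004, 0, 0], [0, -0.0024, -0.0038, 0, 0], [0, -0.0027, -0.0037, 0, 0], [0, -0.0029, -0.0035, 0, 0], [0, -0.0032, -0.0033, 0, 0]])

```text
clock: 7.15
eef_pos: [593.7, -225.4, 135.4]
orientation: [[0.971, 0.238, 0.0], [0.238, -0.971, -0.0], [0.0, 0.0, -1.0]]
contact_force: [2.8, 0.8, 0.6]
grip_width: -0.001
gripper_force: 1.2
```

Emit:
arm_command(commands=[[0, -0.0034, -0.003, 0, 0], [0, -0.0036, -0.0028, 0, 0], [0, -0.0038, -0.0025, 0, 0], [0, -0.0039, -0.0023, 0, 0], [0, -0.0041, -0.002, 0, 0], [0, -0.0042, -0.0017, 0, 0], [0, -0.0043, -0.0014, 0, 0], [0, -0.0044, -0.0011, 0, 0], [0, -0.0045, -0.0008, 0, 0], [0, -0.0045, -0.0005, 0, 0], [0, -0.0045, -0.0002, 0, 0], [0, -0.0045, 0.0002, 0, 0]])

```text
clock: 8.15
eef_pos: [543.7, -243.2, 135.3]
orientation: [[0.971, 0.237, -0.0], [0.237, -0.971, -0.0], [-0.0, 0.0, -1.0]]
contact_force: [2.5, -1.5, 0.7]
grip_width: -0.0
gripper_force: 1.2
```

Emit:
arm_command(commands=[[0, -0.0045, 0.0005, 0, 0], [0, -0.0045, 0.0008, 0, 0], [0, -0.0044, 0.0011, 0, 0], [0, -0.0043, 0.0014, 0, 0], [0, -0.0042, 0.0017, 0, 0], [0, -0.0041, 0.002, 0, 0], [0, -0.0039, 0.0023, 0, 0], [0, -0.0038, 0.0025, 0, 0], [0, -0.0036, 0.0028, 0, 0], [0, -0.0034, 0.003, 0, 0], [0, -0.0032, 0.0033, 0, 0], [0, -0.0029, 0.0035, 0, 0]])

```text
clock: 9.15
eef_pos: [497.0, -217.9, 135.3]
orientation: [[0.971, 0.237, -0.0], [0.237, -0.971, -0.0], [-0.0, -0.0, -1.0]]
contact_force: [1.1, -2.3, 0.7]
grip_width: 0.003
gripper_force: 1.2
```

Emit:
arm_command(commands=[[0, -0.0027, 0.0037, 0, 0], [0, -0.0024, 0.0038, 0, 0], [0, -0.0021, 0.004, 0, 0], [0, -0.0018, 0.0041, 0, 0], [0, -0.0016, 0.0043, 0, 0], [0, -0.0013, 0.0044, 0, 0], [0, -0.0009, 0.0044, 0, 0], [0, -0.0006, 0.0045, 0, 0], [0, -0.0003, 0.0045, 0, 0], [0, 0, 0.0045, 0, 0], [0, 0.0003, 0.0045, 0, 0], [0, 0.0006, 0.0045, 0, 0]])

```text
clock: 10.15
eef_pos: [484.6, -166.5, 135.3]
orientation: [[0.971, 0.238, -0.0], [0.238, -0.971, 0.0], [-0.0, -0.0, -1.0]]
contact_force: [-0.9, -1.9, 0.2]
grip_width: 0.0
gripper_force: 1.2
```

Emit:
arm_command(commands=[[0, 0.0009, 0.0044, 0, 0], [0, 0.0013, 0.0044, 0, 0], [0, 0.0016, 0.0043, 0, 0], [0, 0.0018, 0.0041, 0, 0], [0, 0.0021, 0.004, 0, 0], [0, 0.0024, 0.0038, 0, 0], [0, 0.0027, 0.0037, 0, 0], [0, 0.0029, 0.0035, 0, 0], [0, 0.0032, 0.0033, 0, 0], [0, 0.0034, 0.003, 0, 0], [0, 0.0036, 0.0028, 0, 0], [0, 0.0038, 0.0025, 0, 0]])

```text
clock: 11.15
eef_pos: [514.7, -122.8, 135.3]
orientation: [[0.971, 0.238, -0.0], [0.238, -0.971, 0.0], [-0.0, -0.0, -1.0]]
contact_force: [-2.4, -1.0, -0.1]
grip_width: -0.002
gripper_force: 1.2
```

Emit:
arm_command(commands=[[0, 0.0039, 0.0023, 0, 0], [0, 0.0041, 0.002, 0, 0], [0, 0.0042, 0.0017, 0, 0], [0, 0.0043, 0.0014, 0, 0], [0, 0.0044, 0.0011, 0, 0], [0, 0, 0, 0, 0]])

```text
clock: 11.65
eef_pos: [536.0, -114.5, 135.3]
orientation: [[0.971, 0.238, 0.0], [0.238, -0.971, 0.0], [0.0, -0.0, -1.0]]
contact_force: [0.0, -1.2, 0.1]
grip_width: -0.002
gripper_force: 0.0
```

Run:
```python
from h import *
s=sense();print(s["eef_pos"],s["contact_force"])
f=grab_frame("side");g=cv2.imread("pics/side0.png")[:,:,::-1]
for q in(g,f["pixels"]):
    print(red(dict(pixels=q)))
for m in mark_of("handle","side"): print(m["p"],m["position"],atz(f,m["position"],126))
cv2.imwrite("pics/a3.png",np.hstack([cv2.resize(q[130:300,180:340],(400,425)) for q in(g,f["pixels"])])[:,:,::-1])
```

```text
[ 535.97778199 -114.52139302  135.29138984] [ 0.04814716 -1.1953515   0.07637561]
(array([237.03030303, 173.54545455]), array([234, 171,   8,   6,  33], dtype=int32))
(array([250.08695652, 175.08695652]), array([248, 173,   7,   5,  23], dtype=int32))
0.59 [253.0, 184.1] [ 556.32513535 -114.56733017  126.        ]
```

View pics/a3.png

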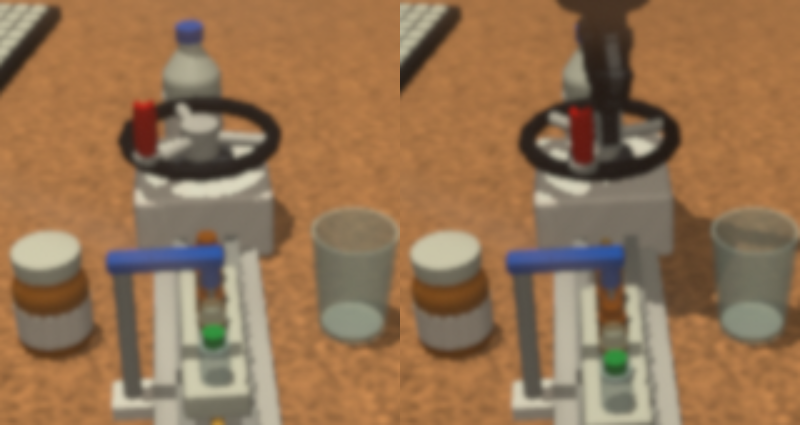

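The reference (left) has the handle at 237 px and now (right) it is at 250 px, so about 25° is still missing. I'll push about 20° more, then measure.

Emit:
arm_command(commands=[[0, 0.0045, 0.0008, 0, 0], [0, 0.0045, 0.0005, 0, 0], [0, 0.0045, 0.0002, 0, 0], [0, 0.0045, -0.0002, 0, 0], [0, 0.0045, -0.0005, 0, 0], [0, 0, 0, 0, 0]])

```text
clock: 12.25
eef_pos: [558.6, -113.9, 135.3]
orientation: [[0.971, 0.238, 0.0], [0.238, -0.971, 0.0], [0.0, -0.0, -1.0]]
contact_force: [0.7, -0.3, 0.4]
grip_width: 0.003
gripper_force: 0.0
```

```bash
cat > r.py <<'E'
from h import *
from scipy.optimize import minimize_scalar
s=sense();print(s["eef_pos"],s["contact_force"],s["clock"])
f=grab_frame("side");g=cv2.imread("pics/side0.png")[:,:,::-1]
R=np.array(f["rotation"]);K=np.array(f["K"])
def col(a,z=140):
    q=R.T@(np.array([549.5+65*np.cos(a),-177+65*np.sin(a),z])-f["origin"]);q=K@q;return q[0]/q[2]
def soft(p):   # sub-pixel column of the handle by redness
    p=p[164:190,225:265].astype(float);w=np.clip(p[...,0]-p[...,1:].max(2)-45,0,None);
    w[p[...,1]>70]=0
    return 225+(w.sum(0)@np.arange(40))/w.sum(), w.sum()
c0,c1=soft(g),soft(f["pixels"]);a0=np.radians(56.5)
a=minimize_scalar(lambda a:(col(a)-col(a0)-(c1[0]-c0[0]))**2,bounds=(0.2,1.9),method="bounded").x
print(c0,c1,"pred col",col(a0),"to go deg",np.degrees(a-a0))
for m in mark_of("handle","side"): print(m["p"],m["position"],atz(f,m["position"],126))
E
python3 r.py
```

```text
[ 558.571251   -113.92255412  135.29401681] [ 0.74162731 -0.31924024  0.41427279] 12.25
(np.float64(237.3624031007752), np.float64(5160.0)) (np.float64(240.83650103045568), np.float64(4367.0)) pred col 239.1205693017312 to go deg 7.917890808333812
0.62 [242.7, 182.9] [ 578.30642806 -119.26235256  126.        ]
```

Emit:
arm_command(commands=[[0, 0.0035, -0.0006, 0, 0], [0, 0.0035, -0.0008, 0, 0], [0, 0, 0, 0, 0]])

```text
clock: 12.6
eef_pos: [565.2, -115.4, 135.3]
orientation: [[0.971, 0.237, 0.0], [0.237, -0.971, 0.0], [0.0, 0.0, -1.0]]
contact_force: [-0.3, 1.1, -0.8]
grip_width: -0.001
gripper_force: 0.1
```

```bash
python3 r.py
```

```text
[ 565.17509693 -115.39981487  135.2857765 ] [-0.31337079  1.12809942 -0.84877296] 12.6
(np.float64(237.3624031007752), np.float64(5160.0)) (np.float64(238.1502004244282), np.float64(4241.0)) pred col 239.1205693017312 to go deg 1.8790953511085435
0.73 [241.6, 184.8] [ 579.46204997 -110.83860486  126.        ]
```

Emit:
arm_command(commands=[[0, -0.005, 0.001, 0, 0], [0, -0.006, 0, 0, 0], [0, -0.006, 0, 0, 0], [0, 0, 0, 0.02, 0], [0, 0, 0, 0.025, 0], [0, 0, 0, 0.025, 0], [0, 0, 0, 0.025, 0], [0, 0, 0, 0.02, 0], [0, -0.01, -0.02, 0, 0], [0, -0.016, -0.03, 0, 0], [0, -0.016, -0.03, 0, 0], [0, -0.016, -0.03, 0, 0]])

```text
clock: 13.7
eef_pos: [488.4, -225.0, 250.5]
orientation: [[0.971, 0.238, 0.001], [0.238, -0.971, -0.0], [0.0, 0.0, -1.0]]
contact_force: [0.2, -0.8, 0.7]
grip_width: 0.003
gripper_force: 0.0
```

Emit:
arm_command(commands=[[0, -0.016, -0.03, 0, 0], [0, -0.016, -0.03, 0, 0], [0, -0.016, -0.03, 0, 0], [0, -0.016, -0.03, 0, 0], [0, -0.016, -0.03, 0, 0], [0, -0.016, -0.03, 0, 0], [0, -0.016, -0.03, 0, 0], [0, -0.016, -0.03, 0, 0], [0, -0.016, -0.03, 0, 0], [0, -0.016, -0.03, 0, 0], [0, -0.016, -0.03, 0, 0], [0, 0, 0, 0, 0]])

```text
clock: 14.7
eef_pos: [310.4, -557.6, 249.7]
orientation: [[0.972, 0.234, -0.001], [0.234, -0.972, -0.0], [-0.001, 0.0, -1.0]]
contact_force: [0.6, -0.1, -0.0]
grip_width: 0.004
gripper_force: 0.0
```

```bash
python3 r.py
python3 - <<'E'
from h import *
f=grab_frame("top");g=cv2.imread("pics/top0.png")[:,:,::-1]
for q in(g,f["pixels"]): print(red(dict(pixels=q)))
# rotation of the spokes: polar unwrapping about the hub (rim plane)
K=np.array(f["K"]);R=np.array(f["rotation"])
def px(P): q=K@(R.T@(np.array(P)-f["origin"]));return q[:2]/q[2]
th=np.radians(np.arange(0,360,.25));rs=np.arange(25,56,2)
mp=np.array([[px([549.5+r*np.cos(t),-177+r*np.sin(t),92]) for t in th] for r in rs]).astype(np.float32)
# handle: z 150 template match by same pixel area
a,b=[cv2.remap(q[...,1].copy(),mp,None,cv2.INTER_CUBIC).astype(float) for q in(g,f["pixels"])]
sc=[(np.mean((a-np.roll(b,k,1))**2),k*.25) for k in range(-80,81)];print("spokes best shift deg (b behind<0)",sorted(sc)[:4])
cv2.imwrite("pics/a4.png",np.hstack([cv2.resize(q[120:290,240:400],(400,425)) for q in(g,f["pixels"])])[:,:,::-1])
E
```

```text
[ 310.417319   -557.64943298  249.72164426] [ 0.55282171 -0.12521652 -0.04659709] 14.7
(np.float64(237.3624031007752), np.float64(5160.0)) (np.float64(238.3670560285092), np.float64(5051.0)) pred col 239.1205693017312 to go deg 2.3866310158674278
0.53 [241.2, 183.9] [ 580.82363887 -114.75894777  126.        ]
(array([312.32, 169.4 ]), array([307, 165,  11,   9,  50], dtype=int32))
(array([311.375     , 170.41666667]), array([307, 166,  10,  10,  48], dtype=int32))
spokes best shift deg (b behind<0) [(np.float64(37.14496527777778), -2.5), (np.float64(38.44921875), -2.25), (np.float64(38.694097222222226), -2.75), (np.float64(42.5828125), -2.0)]
```

View pics/a4.png

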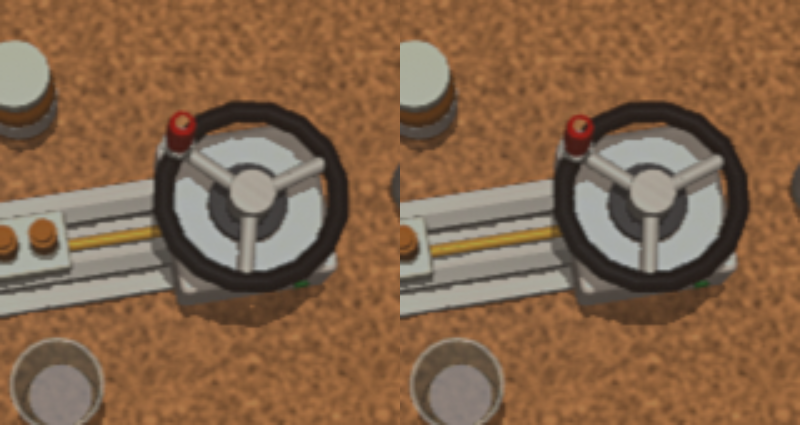

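The top view shows everything standing. The carrier has advanced one place and the wheel is 2.5° short; the spoke and side measurements agree on that. I'll go back and nudge it about 2.8 mm.

Emit:
arm_command(commands=[[0, 0.016, 0.03, 0, 0], [0, 0.016, 0.03, 0, 0], [0, 0.016, 0.03, 0, 0], [0, 0.016, 0.03, 0, 0], [0, 0.016, 0.03, 0, 0], [0, 0.016, 0.03, 0, 0], [0, 0.016, 0.03, 0, 0], [0, 0.016, 0.03, 0, 0], [0, 0.016, 0.03, 0, 0], [0, 0.016, 0.03, 0, 0], [0, 0.016, 0.03, 0, 0], [0, 0.016, 0.03, 0, 0]])

```text
clock: 15.85
eef_pos: [505.9, -191.4, 250.8]
orientation: [[0.971, 0.239, 0.001], [0.239, -0.971, -0.0], [0.001, 0.001, -1.0]]
contact_force: [1.0, -0.3, 1.3]
grip_width: -0.0
gripper_force: 0.0
```

Emit:
arm_command(commands=[[0, 0.016, 0.03, 0, 0], [0, 0.016, 0.03, 0, 0], [0, 0.01, 0.02, 0, 0], [0, 0, 0, 0, 0], [0, 0, 0, 0, 0]])

```text
clock: 16.27
eef_pos: [547.6, -112.3, 250.5]
orientation: [[0.971, 0.241, 0.0], [0.241, -0.971, -0.0], [0.0, 0.0, -1.0]]
contact_force: [0.2, -0.5, 0.4]
grip_width: 0.002
gripper_force: 0.0
```

Emit:
arm_command(commands=[[0, 0, 0, -0.02, 0], [0, 0, 0, -0.025, 0], [0, 0, 0, -0.025, 0], [0, 0, 0, -0.025, 0], [0, 0, 0, -0.015, 0], [0, 0, 0, -0.005, 0], [0, 0, 0, 0, 0]])

```text
clock: 16.85
eef_pos: [546.8, -114.5, 134.5]
orientation: [[0.971, 0.237, -0.002], [0.237, -0.971, 0.0], [-0.001, -0.001, -1.0]]
contact_force: [-0.1, -0.9, -0.4]
grip_width: 0.003
gripper_force: 0.0
```

Commands reversed faithfully. Expected final x is about 568.

Emit:
arm_command(commands=[[0, 0.0045, 0, 0, 0], [0, 0.0045, 0, 0, 0], [0, 0.004, -0.0003, 0, 0], [0, 0.004, -0.0007, 0, 0], [0, 0, 0, 0, 0], [0, 0, 0, 0, 0]])

```text
clock: 17.35
eef_pos: [565.0, -115.3, 135.4]
orientation: [[0.971, 0.238, 0.0], [0.238, -0.971, -0.0], [0.0, 0.0, -1.0]]
contact_force: [0.1, 0.1, 0.3]
grip_width: 0.0
gripper_force: 0.0
```

```bash
python3 r.py
```

```text
[ 565.01086974 -115.30193699  135.43407091] [0.14648297 0.14427271 0.25269793] 17.35
(np.float64(237.3624031007752), np.float64(5160.0)) (np.float64(238.00138026224982), np.float64(4347.0)) pred col 239.1205693017312 to go deg 1.5284493698833443
0.74 [241.1, 185.4] [ 580.13736063 -108.19634001  126.        ]
```

Emit:
arm_command(commands=[[0, 0.0014, -0.0003, 0, 0], [0, 0.0014, -0.0004, 0, 0], [0, 0, 0, 0, 0], [0, 0, 0, 0, 0]])

```text
clock: 17.78
eef_pos: [567.5, -116.0, 135.3]
orientation: [[0.971, 0.238, -0.0], [0.238, -0.971, 0.0], [-0.0, -0.0, -1.0]]
contact_force: [-1.3, -0.4, 0.4]
grip_width: -0.002
gripper_force: 0.4
```

Emit:
arm_command(commands=[[0, -0.005, 0.001, 0, 0], [0, -0.007, 0, 0, 0], [0, -0.007, 0, 0, 0], [0, 0, 0, 0.02, 0], [0, 0, 0, 0.025, 0], [0, 0, 0, 0.025, 0], [0, 0, 0, 0.025, 0], [0, 0, 0, 0.02, 0], [0, -0.01, -0.02, 0, 0], [0, -0.016, -0.03, 0, 0], [0, -0.016, -0.03, 0, 0], [0, -0.016, -0.03, 0, 0]])

```text
clock: 18.78
eef_pos: [489.1, -225.7, 250.5]
orientation: [[0.971, 0.238, 0.0], [0.238, -0.971, -0.0], [0.0, 0.0, -1.0]]
contact_force: [0.6, -0.1, -0.7]
grip_width: -0.002
gripper_force: 0.0
```

Emit:
arm_command(commands=[[0, -0.016, -0.03, 0, 0], [0, -0.016, -0.03, 0, 0], [0, -0.016, -0.03, 0, 0], [0, -0.016, -0.03, 0, 0], [0, -0.016, -0.03, 0, 0], [0, -0.016, -0.03, 0, 0], [0, -0.016, -0.03, 0, 0], [0, -0.016, -0.03, 0, 0], [0, -0.016, -0.03, 0, 0], [0, -0.016, -0.03, 0, 0], [0, -0.016, -0.03, 0, 0], [0, 0, 0, 0, 0]])

```text
clock: 19.78
eef_pos: [311.2, -558.3, 249.7]
orientation: [[0.972, 0.234, -0.001], [0.234, -0.972, -0.0], [-0.001, 0.0, -1.0]]
contact_force: [-0.1, -0.2, -0.1]
grip_width: -0.006
gripper_force: 0.0
```

```bash
python3 r.py
python3 - <<'E'
from h import *
f=grab_frame("top");g=cv2.imread("pics/top0.png")[:,:,::-1]
for q in(g,f["pixels"]): print(red(dict(pixels=q))[0])
K=np.array(f["K"]);R=np.array(f["rotation"])
def px(P): q=K@(R.T@(np.array(P)-f["origin"]));return q[:2]/q[2]
th=np.radians(np.arange(0,360,.25));rs=np.arange(25,56,2)
mp=np.array([[px([549.5+r*np.cos(t),-177+r*np.sin(t),92]) for t in th] for r in rs]).astype(np.float32)
a,b=[cv2.remap(q[...,1].copy(),mp,None,cv2.INTER_CUBIC).astype(float) for q in(g,f["pixels"])]
print(sorted([(np.mean((a-np.roll(b,k,1))**2),k*.25) for k in range(-80,81)])[:3])
d=np.abs(g.astype(int)-f["pixels"]).max(2)
for n,(x,y) in dict(beaker=(263,275),jar=(247,155),bottle=(415,190)).items(): print(n,(d[y-22:y+22,x-22:x+22]>40).sum())
E
```

```text
[ 311.18317011 -558.30357304  249.67222499] [-0.08907861 -0.24203927 -0.06588675] 19.7833
(np.float64(237.3624031007752), np.float64(5160.0)) (np.float64(237.51159135559922), np.float64(5090.0)) pred col 239.1205693017312 to go deg 0.36032728638464795
0.47 [235.5, 182.5] [ 593.54411182 -120.62176327  126.        ]
[312.32 169.4 ]
[312.24489796 169.2244898 ]
[(np.float64(11.369704861111112), -0.5), (np.float64(11.390190972222221), -0.25), (np.float64(14.671961805555556), 0.0)]
beaker 0
jar 0
bottle 0
```

The wheel is within about 0.4° of the full turn and nothing else has moved.

```bash
python3 -c "from rig import sign_off; print(sign_off())"
```

```text
the job is handed in; nothing more can be done
None
```

I pushed the hand wheel one full clockwise turn by its handle, which finished about 0.4° short of where it started; the carrier moved on one vial place, the beaker, jar and bottle did not move, and the job was handed in at about 20 s.

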